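Make room in the carton row for the red one

ROBOT

A 6-joint arm with a two-finger parallel gripper is mounted at the origin on the work surface. World frame = base frame: x ahead of the robot, y to its left, z up, the work surface at z = 0. Lengths are in m, angles in rad, forces in N, time in s.
With the tool pointing down it reaches from about 0.2 to 0.875 m from the base axis. Payload 3.4 kg.
Tool frame: the origin (TCP) lies between the finger pads; the fingertips stand 25 mm ahead of it and the grasp point (between the pads) lies 6 mm ahead of it (r.nose_length is the z of the fingertips in the tool frame, in m); z points along the fingers, x is the direction in which the jaws open and shut, and the axes are right-handed (so a half turn about z gives the same grasp; the last joint's range is limited). The gripper opens to 94 mm and grips with 3 to 60 N. Pads are 16 mm wide; open, the fingers measure 119 mm over their backs; the gripper's body (75 mm by 177 mm) begins 78 mm behind the grasp point.
Start: joints at [1.053, 0.276, 1.505, -0, 1.361, -0.121], TCP at [0.222, 0.53, 0.207] pointing down, gripper open.
Joint ranges: [-2.89, 2.89], [-0.75, 2.08], [0.22, 2.7], [-1.18, 4.32], [0.11, 2.71], [-2.7, 2.7]. Speed limits (rad/s): [2.57, 2.57, 3.14, 3.14, 3.14, 3.14].

INTERFACE

Orientations are given as a unit quaternion [w, x, y, z].
In Python, from plant import r, gripper_to, inverse_kinematics, vision, models, telemetry gives the robot as it stands. Calls block until the motion is done:
- r.move_to(position, orientation): joint-space move of the TCP to a pose.
- r.move_l(position, rot=None, vel=0.15, guard=None): straight line of the TCP; rot=None keeps the orientation; vel is the mean speed in m/s. With guard (N) it stops when the force on the tool has changed by that much, and returns True; else False.
- r.movej(angles): joint-space move.
- gripper_to(opening, f_grip=None): finger opening in m; f_grip is the grip in N (None keeps the last); returns when the fingers have stopped.
- r.hold(seconds).
- inverse_kinematics(position, orientation): joint angles nearest the present ones, or None.
- vision.snapshot(name): name is "side" or "top" or "wrist"; returns the picture (384x512x3 uint8, red, green, blue); there is no depth.
- vision.get_calibration(name): a dict with "fx", "fy", "cx", "cy" (pixels), "position" and "orientation" of the camera in the world. Camera axes: x right, y down, z forward; pixel columns grow to the right and rows downward; lengths in m; the calibration is good to about 2 mm. A picture is of the moment at which its call begins: read the wrist's pose just before it. get_calibration takes no time and is no camera call; for the wrist camera it gives the pose at the moment of the call.
A pose or a line that the arm cannot do raises r.PlanningError and nothing moves.
- r.sign_off(): hands the job in, once; it reports no verdict.
Trained networks look in the newest picture that a camera, given by its name, has taken for a name from the list of things; names that differ only in an ending like _2 or _b are one class to them, and where a whole thing is asked for, a point or a joint stands for the part that bears it (a point fixed in the world has none). Each returns a list of dicts, best first, with "score" (0 to 1); they miss things now and then, are a little off and sometimes report something else, mostly with a low value. They report only what shows in the picture. A call takes as long as a camera call.
- models.boxes_of(thing, camera): "at" ([x, y, z] in m, in world coordinates, good to about 4 mm: the middle of the surface that is visible of it).
- models.regions_of(thing, camera): "pixels" (384x512 bool, what is visible of it).
- models.mark_of(thing, camera): "at" ([x, y, z] in m, in world coordinates, good to about 4 mm: a listed point, or the origin of a listed thing).
Readings, each from a call of its own:
- telemetry.current_t(): time.
- telemetry.current_joints(): joint angles.
- telemetry.current_dq(): joint speeds.
- telemetry.current_joint_efforts(): joint torques, N m.
- telemetry.current_ee_pos(): TCP position.
- telemetry.current_tool_rot(): TCP orientation.
- telemetry.current_wrist_force(): force on the tool from outside, world axes, zero at the start.
- telemetry.current_torque(): the same for the moment, N m.
- telemetry.current_opening(): finger opening in m.
Only numpy, scipy, OpenCV 4.12 (cv2) and the standard library are available. Lean on these libraries where they do the work, as an engineer would, in place of code of your own. Each camera call takes 0.05 s, during which the arm holds its last target.

TASK

The red carton on the shop counter belongs in the cardboard display tray, between the yellow carton and the blue one, which stand tight together. Slide those two apart along the tray, without lifting either out of it, and lower the red one, without dropping it, into the gap. In the end all three stand upright on the tray floor, square and in line with the row.

Things in the scene. Friction and masses are not known exactly. Their poses are not given: they have to be found in the camera images.
- carton_red: The loose red carton to put in, white panels on its 40 mm faces, 0.15 to 0.27 kg, upright on the counter right of the tray. Size 56 (along its x) x 40 (along its y) x 92 mm high; origin: centre of its underside, z up. A white carton of the same size (95 mm or more away), a jar (95 mm high) and a can (80 mm high) also stand there; not needed.
- carton_yellow: The yellow carton, the middle one of three standing tight in the tray, faces about 1 mm apart, at most 20 mm along the tray from its middle, square to it. Size 56 (along its x) x 40 (along its y) x 92 mm high; origin: centre of its underside, z up.
- carton_blue: The blue carton, at one end of the row, on either side of the yellow; same size and axes as that, 0.15 to 0.27 kg; origin: centre of its underside. A like green carton stands at the other end. Beyond each end carton 70 mm or more of tray is free. Grip over the 56 mm depth (fingers before and behind the row), firmly (about 30 N) or the foot drags behind.
- tray_in (a point): Centre of the inner floor (5 mm above the counter) of the fixed brown cardboard display tray, turned by up to 0.3 rad. Inside 80 mm along its x axis (depth) and 320 mm along its y axis, along which the row stands; walls 5 mm thick, 15 mm high above the floor.

How it is judged:
By the outcome, as a careful person would: the job done as asked, in the order asked, and still so for the second after the job is handed in, with the robot touching nothing.
It also fails if it takes over 61 s, if anything falls off the work surface, if the arm or the gripper's body presses on something with over 40 N, if the wrist force passes 120 N, or if a joint passes its speed limit or range.

## Working session

There is one attempt and no reset: what is moved stays moved. The work goes in short steps, each a Python script; the robot and the scene stay as the last script left them, time stands still between calls to the robot, and variables do not carry over. Pictures are saved under pics/ and viewed, and the job is handed in when it is done.

```bash
ls; mkdir -p pics; python3 - <<'E'
from plant import r, gripper_to, inverse_kinematics, vision, models, telemetry
import cv2,numpy as np
for n in ["side","top","wrist"]:
    im=vision.snapshot(n); cv2.imwrite(f"pics/a_{n}.png",im[:,:,::-1])
    c=vision.get_calibration(n); print(n,{k:np.round(v,4).tolist() for k,v in c.items()})
    if n!="wrist":
        for t in ["carton_red","carton_yellow","carton_blue","tray_in"]:
            for m in (models.mark_of,):
                print(t,[(round(d["score"],2),np.round(d["at"],4).tolist()) for d in m(t,n)])
print(telemetry.current_t(), telemetry.current_tool_rot(), r.nose_length)
E
```

```text
pics
side {'fx': 396.5874, 'fy': 396.5874, 'cx': 249.1744, 'cy': 199.587, 'position': [0.1375, -0.5671, 0.4442], 'orientation': [-0.4735, 0.8156, -0.2903, 0.1622]}
carton_red [(0.56, [0.489, -0.1376, -0.0003])]
carton_yellow [(0.74, [0.5543, 0.1307, 0.0061])]
carton_blue [(0.76, [0.5438, 0.0931, 0.0035])]
tray_in [(0.61, [0.5495, 0.1297, 0.0077])]
top {'fx': 369.918, 'fy': 369.918, 'cx': 258.3603, 'cy': 191.3314, 'position': [0.4191, -0.049, 0.7951], 'orientation': [0.0536, -0.7011, 0.71, -0.039]}
carton_red [(0.71, [0.4865, -0.1358, 0.0045])]
carton_yellow [(0.63, [0.5527, 0.1379, 0.0011])]
carton_blue [(0.7, [0.5414, 0.0957, 0.0056])]
tray_in [(0.81, [0.5542, 0.1322, 0.0028]), (0.23, [0.5459, 0.0961, 0.0029])]
wrist {'fx': 293.7455, 'fy': 293.7455, 'cx': 256.7891, 'cy': 189.6247, 'position': [0.1598, 0.5562, 0.3844], 'orientation': [0.0987, 0.8266, 0.5501, 0.0655]}
0.55 [-1.27950743e-05  8.32604638e-01  5.53867778e-01  3.83981156e-05] 0.025
```

View pics/a_top.png

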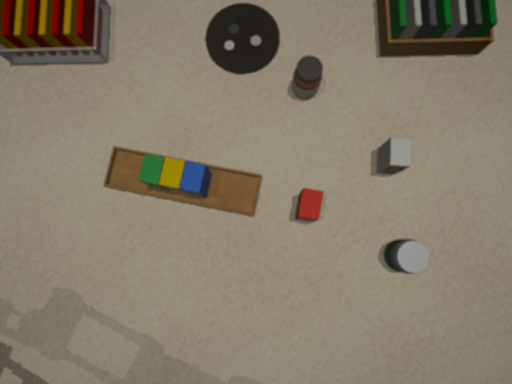

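View pics/a_side.png

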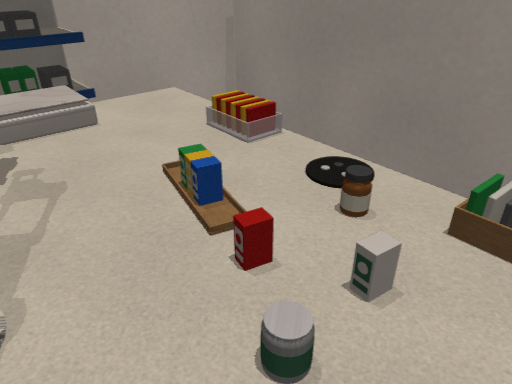

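The top view shows the tray centred near (184,181), with green (152,170), yellow (173,173) and blue (195,178) in a row. Blue is at the right (−y) end, and the red carton stands alone at (310,204). The side view agrees. I'll fit silhouettes to get the poses.

```bash
cat > h.py <<'E'
from plant import r, gripper_to, inverse_kinematics, vision, models, telemetry
import cv2,numpy as np
from scipy.optimize import minimize
from scipy.spatial.transform import Rotation as R
def Rq(q): return R.from_quat([q[1],q[2],q[3],q[0]])
def proj(P,c):
    p=Rq(c["orientation"]).inv().apply(np.atleast_2d(P)-c["position"])
    return np.c_[c["fx"]*p[:,0]/p[:,2]+c["cx"],c["fy"]*p[:,1]/p[:,2]+c["cy"]]
def box(x,y,a,z0,d=(.056,.04,.092)):
    P=np.array([[i*d[0]/2,j*d[1]/2,k*d[2]] for i in(-1,1) for j in(-1,1) for k in(0,1)])
    return R.from_euler('z',a).apply(P)+[x,y,z0]
def sil(P,c):
    u=proj(P,c); h=cv2.convexHull(u.astype(np.float32))
    m=np.zeros((384*4,512*4),np.uint8)
    cv2.fillConvexPoly(m,np.round((h*4+1.5)*16).astype(np.int32),1,shift=4)
    return cv2.resize(m.astype(np.float32),(512,384),interpolation=cv2.INTER_AREA)
def fit(masks,x0,z0,d=(.056,.04,.092)):
    # masks: list of (mask,calib)
    def f(p):
        return sum(np.abs(sil(box(*p,z0,d),c)-m).sum()/m.sum() for m,c in masks)
    s=np.array([[0,0,0],[.01,0,0],[0,.01,0],[0,0,.15]])
    b=None
    for k in range(3):
        o=minimize(f,x0 if b is None else b.x,method="Nelder-Mead",options=dict(initial_simplex=np.array(x0 if b is None else b.x)+s*(-.6)**k,xatol=1e-4,fatol=1e-5))
        if b is None or o.fun<b.fun:b=o
    return b.x,b.fun
def tool(a):  # tool down, jaw axis (x) along world yaw a
    M=np.array([[np.cos(a),np.sin(a),0],[np.sin(a),-np.cos(a),0],[0,0,-1]])
    q=R.from_matrix(M).as_quat(); return [q[3],q[0],q[1],q[2]]
E
python3 - <<'E'
from h import *
ms={}
for n in ["top","side"]:
    im=vision.snapshot(n); c=vision.get_calibration(n)
    for t in ["carton_red","carton_blue","carton_yellow","tray_in"]:
        g=models.regions_of(t,n)
        if not g: print(n,t,"none");continue
        m=g[0]["pixels"]; print(n,t,round(g[0]["score"],2),m.sum(), np.argwhere(m).mean(0).round()[::-1] if m.any() else '')
        ms[n,t]=(m.astype(np.float32),c); cv2.imwrite(f"pics/m_{n}_{t}.png",m.astype(np.uint8)*255)
for t,x0,z in [("carton_red",[.487,-.136,0.],0),("carton_blue",[.542,.094,-.2],.005),("carton_blue",[.542,.094,.2],.005)]:
    for s in (["top"],["side"],["top","side"]):
        L=[ms[n,t] for n in s if (n,t) in ms]
        if L: print(t,s,fit(L,x0,z))
# tray rect from top: back-project brown corner
im=vision.snapshot("top");c=vision.get_calibration("top")
hsv=cv2.cvtColor(im,cv2.COLOR_RGB2HSV)
print(hsv[195,225],hsv[180,125],hsv[250,225])
m=((hsv[:,:,1]>95)).astype(np.uint8); m[:140]=0;m[220:]=0;m[:,:95]=0;m[:,270:]=0
n,l,st,_=cv2.connectedComponentsWithStats(m); k=1+st[1:,4].argmax(); cnt=np.argwhere(l==k)[:,::-1].astype(np.float32)
b=cv2.boxPoints(cv2.minAreaRect(cnt)); print(b)
ray=Rq(c["orientation"]).apply(np.c_[(b[:,0]-c["cx"])/c["fx"],(b[:,1]-c["cy"])/c["fy"],np.ones(4)])
W=c["position"]+ray*((.02-c["position"][2])/ray[:,2])[:,None]; print(W, W.mean(0)); 
for i in range(4):
    d=W[(i+1)%4]-W[i]; print(np.linalg.norm(d),np.arctan2(d[1],d[0]))
print(telemetry.current_t())
cv2.imwrite("pics/m_tray.png",(l==k).astype(np.uint8)*255)
E
```

```text
top carton_red 0.72 747 [309. 205.]
top carton_blue 0.91 868 [196. 180.]
top carton_yellow 0.82 645 [172. 174.]
top tray_in 0.75 4207 [187. 184.]
side carton_red none
side carton_blue 0.95 1342 [207. 180.]
side carton_yellow 0.54 328 [193. 165.]
side tray_in 0.62 1973 [205. 203.]
carton_red ['top'] (array([ 0.48754003, -0.13407707, -0.20002523]), np.float64(0.057647254317998886))
carton_red ['top', 'side'] (array([ 0.48754003, -0.13407707, -0.20002523]), np.float64(0.057647254317998886))
carton_blue ['top'] (array([ 0.5413555 ,  0.09212184, -0.23780703]), np.float64(0.06458813697099686))
carton_blue ['side'] (array([ 0.54486821,  0.09161544, -0.2641015 ]), np.float64(0.034090910106897354))
carton_blue ['top', 'side'] (array([ 0.54290315,  0.09172074, -0.22830135]), np.float64(0.15189966559410095))
carton_blue ['top'] (array([ 0.54136478,  0.09206675, -0.22426496]), np.float64(0.06444412469863892))
carton_blue ['side'] (array([0.54592735, 0.09169513, 0.38593813]), np.float64(0.08569299429655075))
carton_blue ['top', 'side'] (array([ 0.54286808,  0.09163274, -0.22773169]), np.float64(0.1519545018672943))
[ 15 142 111] [ 16 140 113] [ 19  52 146]
[[103.26924 185.65384]
 [111.42308 144.88461]
 [261.23077 174.84616]
 [253.07692 215.61539]]
[[ 0.53834466  0.29790506  0.02      ]
 [ 0.62750172  0.28399229  0.02      ]
 [ 0.55669704 -0.04002696  0.02      ]
 [ 0.47024273 -0.02186872  0.02      ]] [0.54819654 0.13000042 0.02      ]
0.09023605885472757 -0.15479945455408936
0.33166516155358017 -1.7859345018420696
0.08834064292586696 2.93456893804405
0.32694516402113927 1.3609621551886046
1.1
```

```bash
python3 - <<'E'
from h import *
a=-.2125
t0=telemetry.current_t()
# choose half turn with smaller joint6
for aa in (a,a+np.pi):
    q=inverse_kinematics([.548,.10,.27],tool(aa)); print(aa,None if q is None else np.round(q,2))
r.move_to([.50,.02,.27],tool(a+np.pi))
c=vision.get_calibration("wrist"); im=vision.snapshot("wrist"); cv2.imwrite("pics/b_wrist.png",im[:,:,::-1])
print({k:np.round(v,4).tolist() for k,v in c.items()}, telemetry.current_ee_pos())
for t in ["carton_red","carton_blue","carton_yellow","tray_in"]:
    print(t,[(round(d["score"],2),np.round(d["at"],4).tolist()) for d in models.mark_of(t,"wrist")])
print(telemetry.current_t(), np.round(telemetry.current_joints(),2))
E
```

```text
-0.2125 [ 0.06  0.22  1.43 -0.    1.49  0.27]
2.929092653589793 NoneTraceback (most recent call last):
  File "<stdin>", line 7, in <module>
plant.PlanningError: the arm cannot take that pose within its joint ranges
```

```bash
python3 - <<'E'
from h import *
a=-.2125
r.move_to([.535,.03,.25],tool(a))
c=vision.get_calibration("wrist"); im=vision.snapshot("wrist"); cv2.imwrite("pics/b_wrist.png",im[:,:,::-1])
np.save("c1.npy",c,allow_pickle=True)
print({k:np.round(v,4).tolist() for k,v in c.items()}, telemetry.current_ee_pos())
for t in ["carton_blue","carton_yellow","tray_in"]:
    print(t,[(round(d["score"],2),np.round(d["at"],4).tolist()) for d in models.mark_of(t,"wrist")])
print(telemetry.current_t(), np.round(telemetry.current_joints(),2))
E
```

```text
{'fx': 293.7455, 'fy': 293.7455, 'cx': 256.7891, 'cy': 189.6247, 'position': [0.5494, 0.0969, 0.4269], 'orientation': [0.1178, 0.9874, -0.1045, -0.0127]} [0.53491871 0.03093867 0.24994872]
carton_blue [(0.87, [0.546, 0.0962, 0.0017])]
carton_yellow [(0.56, [0.556, 0.1291, 0.0038])]
tray_in []
3.425 [-0.07  0.2   1.51  0.    1.44  0.14]
```

View pics/b_wrist.png

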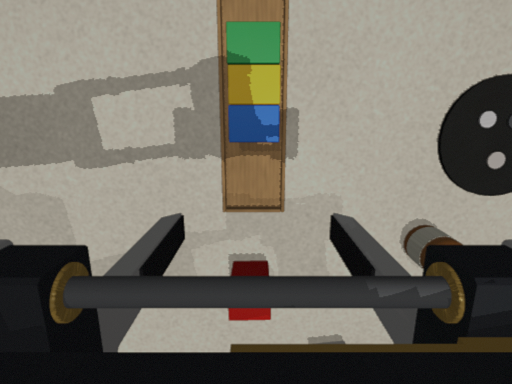

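The wrist view shows green (253,43), yellow (254,84) and blue (254,123) tops, the tray edges at columns 221–287, and the near tray end at row 210.

```bash
cat >> h.py <<'E'
def back(uv,c,z):
    uv=np.atleast_2d(uv); ray=Rq(c["orientation"]).apply(np.c_[(uv[:,0]-c["cx"])/c["fx"],(uv[:,1]-c["cy"])/c["fy"],np.ones(len(uv))])
    return c["position"]+ray*((z-c["position"][2])/ray[:,2])[:,None]
HUE=dict(blue=(100,125),yellow=(22,35),green=(55,90))
def hmask(im,col):
    h=cv2.cvtColor(im,cv2.COLOR_RGB2HSV)
    if col=="red": m=((h[:,:,0]<6)|(h[:,:,0]>172))
    else: m=(h[:,:,0]>=HUE[col][0])&(h[:,:,0]<=HUE[col][1])
    m=(m&(h[:,:,1]>120)&(h[:,:,2]>40)).astype(np.uint8)
    n,l,st,_=cv2.connectedComponentsWithStats(m)
    return (l==1+st[1:,4].argmax()).astype(np.uint8)
def face(m,c,z):
    """metric-plane min area rect of mask: centre, sizes, yaw of the long side"""
    p=back(np.argwhere(m)[:,::-1],c,z)[:,:2]
    (ce,wh,an)=cv2.minAreaRect((p*1000).astype(np.float32)); an=np.radians(an)
    if wh[0]<wh[1]: an+=np.pi/2; wh=wh[::-1]
    an=(an+np.pi/2)%np.pi-np.pi/2
    return np.array(ce)/1000,np.array(wh),an
E
python3 - <<'E'
from h import *
im=cv2.imread("pics/b_wrist.png")[:,:,::-1].copy(); c=np.load("c1.npy",allow_pickle=True).item()
for k in ["blue","yellow","green"]:
    print(k,*[np.round(v,4) for v in face(hmask(im,k),c,.097)])
h=cv2.cvtColor(im,cv2.COLOR_RGB2HSV)
# tray sides: col transitions in rows 160..200
g=cv2.GaussianBlur(h[:,:,1],(3,3),0).astype(int)
L=[];Rr=[]
for v in range(165,205):
    cols=np.where(g[v,205:310]>95)[0]+205
    L.append((cols.min(),v));Rr.append((cols.max(),v))
for S,z in((L,.02),(Rr,.02)):
    P=back(S,c,z)[:,:2]; d=np.linalg.svd(P-P.mean(0))[2][0]; print(P.mean(0),np.arctan2(*-d)if d[1]<0 else np.arctan2(*d))
m=[np.mean(np.array(L)-0,0),np.mean(Rr,0)]
ce=back(np.array(m),c,.02); print("tray mid at",ce.mean(0),"width",np.linalg.norm(ce[1]-ce[0]))
E
```

```text
blue [0.5446 0.0927] [54.4118 38.4675] -0.2109
yellow [0.5538 0.1326] [55.8079 39.2161] -0.211
green [0.5612 0.1719] [54.296  38.7799] -0.211
[0.48286159 0.01783627] 0.20927014253906656
[ 5.66614805e-01 -8.59373273e-05] 0.19981760289026348
tray mid at [0.5247705  0.00903091 0.02      ] width 0.08564786350375381
```

```bash
python3 - <<'E'
from h import *
a=-.211; d=np.array([-np.sin(a),np.cos(a),0]); b=np.array([.5446,.0927,.05])
q=tool(a)
gripper_to(.085)
r.move_to(b+[0,0,.10],q)
print(r.move_l(b,q,vel=.1,guard=8), telemetry.current_ee_pos())
gripper_to(.03,30); print("open",telemetry.current_opening(),telemetry.current_wrist_force())
print(r.move_l(b-.048*d,q,vel=.04), telemetry.current_wrist_force(), telemetry.current_ee_pos())
gripper_to(.085); print(telemetry.current_opening())
r.move_l(b-.048*d+[0,0,.13],q,vel=.15)
p=b-.09*d; p[2]=.25
r.move_to(p,q)
c=vision.get_calibration("wrist"); im=vision.snapshot("wrist"); cv2.imwrite("pics/c_wrist.png",im[:,:,::-1])
for k in ["blue","yellow","green"]:
    print(k,*[np.round(v,4) for v in face(hmask(im,k),c,.097)])
im=vision.snapshot("side"); cv2.imwrite("pics/c_side.png",im[:,:,::-1])
print(telemetry.current_t())
E
```

```text
False [0.54525647 0.09267468 0.05066609]
open 0.05566242198808384 [-0.15314928  1.34651851  1.24082521]
False [1.08485068 0.28354469 5.03058935] [0.53487882 0.04546084 0.05017353]
0.08490894564641979
blue [0.5353 0.0458] [54.5033 38.4825] -0.2118
yellow [0.5528 0.1279] [55.9468 48.511 ] -0.2119
green [0.5606 0.1678] [53.8197 30.966 ] -0.2119
9.5917
```

View pics/c_wrist.png

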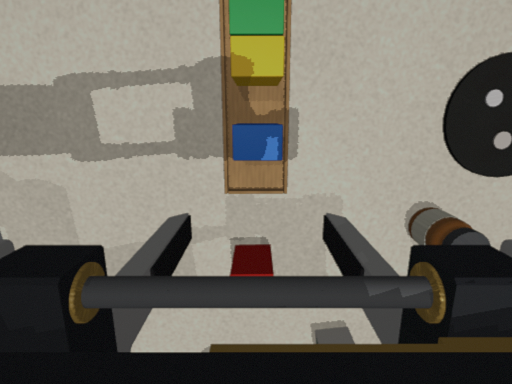

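View pics/c_side.png

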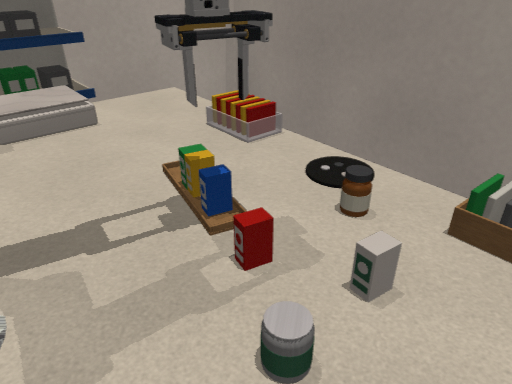

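The wrist view now shows blue at (257,142), still square, with a gap of about 48–49 mm to yellow at (257,55). The side view shows all of them upright. Next I'll look at red from above.

```bash
python3 - <<'E'
from h import *
a=-.2
r.move_to([.475,-.20,.23],tool(a))
c=vision.get_calibration("wrist"); im=vision.snapshot("wrist"); cv2.imwrite("pics/d_wrist.png",im[:,:,::-1])
print(c["position"])
print("red",*[np.round(v,4) for v in face(hmask(im,"red"),c,.092)])
print([(round(d["score"],2),np.round(d["at"],4).tolist()) for d in models.mark_of("carton_red","wrist")])
print(telemetry.current_t())
E
```

```text
[ 0.48899302 -0.13298368  0.40652187]
red [ 0.4894 -0.1335] [55.16   38.4729] -0.1994
[(0.94, [0.4912, -0.1309, -0.0007])]
10.55
```

View pics/d_wrist.png

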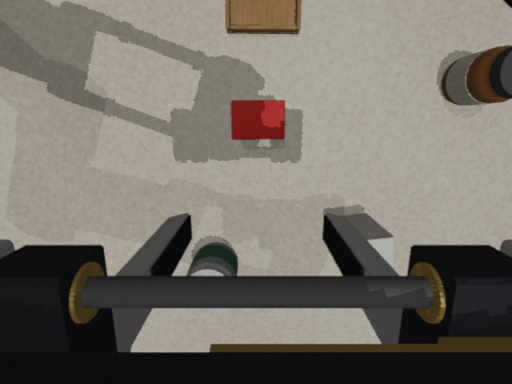

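Red's top is at (258,119), standing clear with a square view. Now I'll grasp and lift it, and check above the gap.

```bash
python3 - <<'E'
from h import *
a=-.1994; p=np.array([.4894,-.1335,.049]); q=tool(a)
r.move_to(p+[0,0,.10],q)
print(r.move_l(p,q,vel=.1,guard=8), telemetry.current_ee_pos())
e0=telemetry.current_ee_pos()
gripper_to(.03,25); print("open",telemetry.current_opening())
r.move_l(p+[0,0,.14],q,vel=.12)
print("F",telemetry.current_wrist_force())
g=np.array([.5446,.0892,.0])
q=tool(-.2112)
r.move_to(g+[0,0,.19],q)
r.hold(.2)
print("ee",telemetry.current_ee_pos(),"open",telemetry.current_opening())
for n in("wrist","side","top"):
    c=vision.get_calibration(n); im=vision.snapshot(n); cv2.imwrite(f"pics/e_{n}.png",im[:,:,::-1])
    if n=="wrist":
        for k,z in(("blue",.097),("red",.233)): print(k,*[np.round(v,4) for v in face(hmask(im,k),c,z)])
print(telemetry.current_t())
E
python3 -c "
import cv2,numpy as np
w=cv2.imread('pics/e_wrist.png');s=cv2.imread('pics/e_side.png')[60:300,100:340]
cv2.imwrite('pics/e_s2.png',cv2.resize(s,(600,600)))"
```

```text
False [ 0.48997457 -0.13385878  0.04958367]
open 0.05590090238066752
F [-0.45125691  0.5365926  -2.89677673]
ee [0.54463079 0.08764913 0.19002105] open 0.05632123518488979Traceback (most recent call last):
  File "<stdin>", line 17, in <module>
  File "h.py", line 40, in hmask
    return (l==1+st[1:,4].argmax()).astype(np.uint8)
                 ~~~~~~~~~~~~~~~^^
ValueError: attempt to get argmax of an empty sequence
[ WARN:0@0.013] global loadsave.cpp:275 findDecoder imread_('pics/e_side.png'): can't open/read file: check file path/integrity
Traceback (most recent call last):
TypeError: 'NoneType' object is not subscriptable
```

View pics/e_wrist.png

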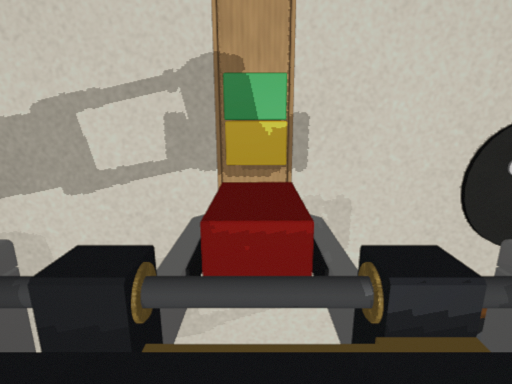

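Red hangs square in the jaws (258,228), and yellow is fully visible at (257,143). I'll measure yellow and red's foot again and check the side view before lowering.

```bash
python3 - <<'E'
from h import *
print("ee",telemetry.current_ee_pos())
c=vision.get_calibration("wrist"); im=vision.snapshot("wrist")
for k in ("green","yellow"): print(k,*[np.round(v,4) for v in face(hmask(im,k),c,.097)])
print("red foot far edge corners", back([[221,183],[293,183]],c,.19-.0496).round(4))
print("red top near corners", back([[202,222],[313,222]],c,.19-.0496+.092).round(4))
for n in ("side","top"):
    im=vision.snapshot(n); cv2.imwrite(f"pics/e_{n}.png",im[:,:,::-1]); c=vision.get_calibration(n)
    try: print(n,"blue fit",fit([(models.regions_of("carton_blue",n)[0]["pixels"].astype(np.float32),c)],[.5353,.0458,-.21],.005))
    except Exception as e: print(n,e)
print(telemetry.current_t())
s=cv2.imread('pics/e_side.png')[60:300,100:340]
cv2.imwrite('pics/e_s2.png',cv2.resize(s,(600,600)))
E
```

```text
ee [0.54461128 0.08779769 0.19001716]
green [0.5613 0.1725] [54.4404 38.5768] -0.2129
yellow [0.5539 0.1332] [55.7949 39.6493] -0.2129
red foot far edge corners [[0.5211 0.1113 0.1404]
 [0.5767 0.0993 0.1404]]
red top near corners [[0.523  0.1118 0.2324]
 [0.5755 0.1004 0.2324]]
side blue fit (array([ 0.53454908,  0.04297669, -0.21722785]), np.float64(0.041014350950717926))
top blue fit (array([ 0.53195182,  0.04471415, -0.20818237]), np.float64(0.03833036869764328))
15.4917
```

View pics/e_s2.png

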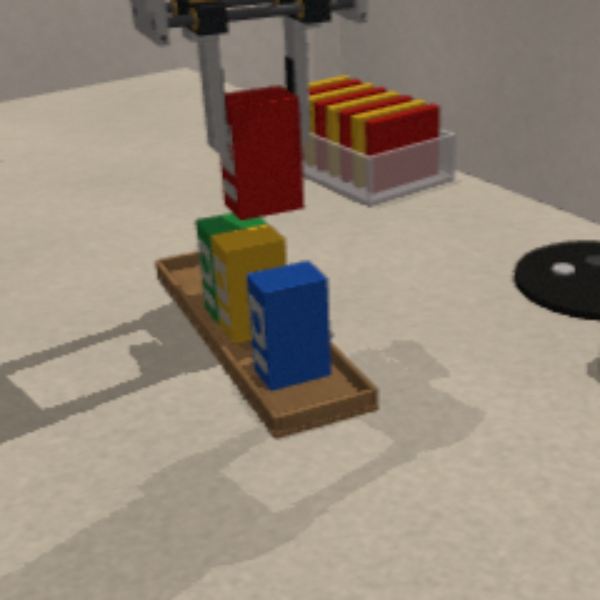

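```bash
python3 - <<'E'
from h import *
q=tool(-.212); g=np.array([.5446,.0893,0.])
r.move_l(g+[0,0.0008,.188],q,vel=.05)
e=np.array(telemetry.current_ee_pos()); corr=g[:2]-e[:2]; print("ee",e,corr)
x=g.copy(); x[:2]+=corr+[0,.0008]
print("high",r.move_l(x+[0,0,.135],q,vel=.06,guard=6),telemetry.current_ee_pos(),telemetry.current_wrist_force())
hit=r.move_l(x+[0,0,.066],q,vel=.05,guard=6)
print(hit,telemetry.current_ee_pos(),telemetry.current_wrist_force())
if not hit:
    hit=r.move_l(x+[0,0,.0525],q,vel=.015,guard=4); r.hold(.2)
    print("floor",hit,telemetry.current_ee_pos(),telemetry.current_wrist_force())
for n in("side","top"):
    im=vision.snapshot(n); cv2.imwrite(f"pics/f_{n}.png",im[:,:,::-1])
print(telemetry.current_t())
s=cv2.imread('pics/f_side.png')[60:300,100:340]
cv2.imwrite('pics/f_s2.png',cv2.resize(s,(600,600)))
E
```

```text
ee [0.54441165 0.09018506 0.18779158] [ 0.00018835 -0.00088506]
high False [0.54519184 0.08921591 0.13540488] [ 0.29776359 -0.20458466 -0.83304192]
False [0.54510171 0.08921362 0.06637033] [-0.01813439  0.77476756 -2.30478234]
floor True [0.54459994 0.08921108 0.05416929] [ 0.13722225 -0.12179858  4.86485994]
19.35
```

View pics/f_s2.png

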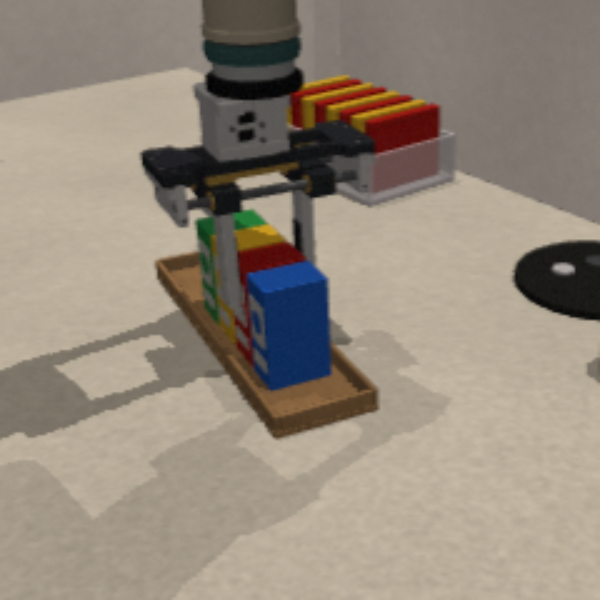

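Red touched the floor at TCP z 0.0542, where 0.0546 was expected, and it stands between yellow and blue. Releasing and checking.

```bash
python3 - <<'E'
from h import *
gripper_to(.085); q=tool(-.212)
e=np.array(telemetry.current_ee_pos())
r.move_l([e[0],e[1],.19],q,vel=.1)
r.move_to([.53,.01,.25],q)
c=vision.get_calibration("wrist"); im=vision.snapshot("wrist"); cv2.imwrite("pics/g_wrist.png",im[:,:,::-1])
for k in ("green","yellow","red","blue"): print(k,*[np.round(v,4) for v in face(hmask(im[:,:],k),c,.097)])
for n in("side","top"):
    im=vision.snapshot(n); cv2.imwrite(f"pics/g_{n}.png",im[:,:,::-1])
print(telemetry.current_t())
s=cv2.imread('pics/g_side.png')[60:300,100:340]
cv2.imwrite('pics/g_s2.png',cv2.resize(s,(600,600)))
E
```

```text
green [0.5611 0.171 ] [54.5722 37.5497] -0.2134
yellow [0.5531 0.1306] [55.4569 42.9531] -0.2133
red [0.5448 0.0887] [55.1338 38.5172] -0.2133
blue [0.5354 0.0462] [54.9642 39.9249] -0.2132
22.1417
```

View pics/g_wrist.png

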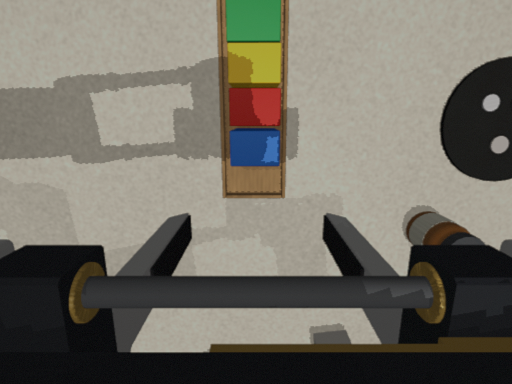

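View pics/g_s2.png

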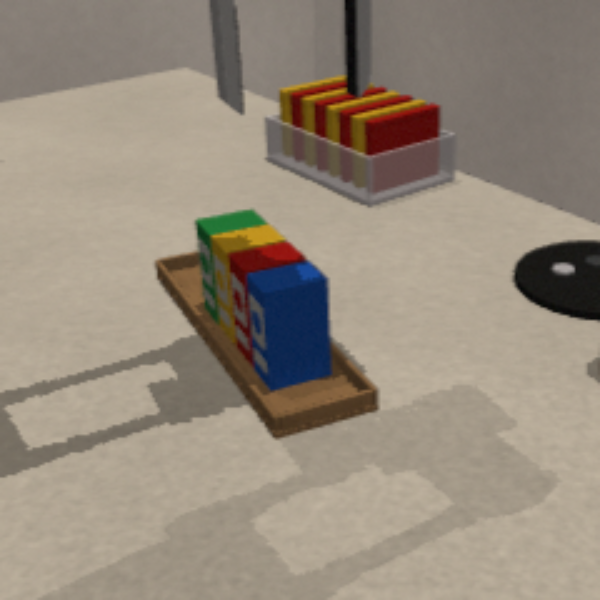

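The final views show the row in order: green, yellow (254,63), red (255,107), blue (255,147). All are square, in line and upright, and the gripper is clear.

```bash
python3 -c "
from plant import r
r.sign_off()"
```

```text
the job is handed in; nothing more can be done
```

The red carton now stands in the tray between the yellow and blue cartons, and I've handed the job in at about 22 s of the 61 s allowed.

- **Sliding apart:** I gripped blue at 30 N over its depth and slid it 48 mm along the tray floor. Yellow stayed where it was, so only blue did the moving.
- **Placing red:** I lowered it into the gap under force guard. It touched the floor within 1 mm of the expected height, and I released it only after that.
- **Last checks:** From the wrist camera, yellow, red and blue all measure a yaw of -0.213 rad, with centres in line to about 1 mm and red about 4 mm from each neighbour. The side view shows all of them upright, with the gripper clear.
- **Disagreements:** The overhead and side camera fits put blue 1–3 mm away from the wrist measurement. In the views where yellow's side face shows, its measured centre is off by a few millimetres. The side-camera network once missed red.

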